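Mix the red and white allele beads in a glass dish with a stirring rod

TASK

Take the stirring rod from its stand by the handle, lower its ball end until you feel it touch the bottom of the glass dish, then stir the red and white beads until they are mixed: no bead still lying where it began, and every bead with one of the other colour less than a bead's width away. Be gentle with the glass: do not press hard on it, keep every bead in the dish, leave the dish sitting in its rubber ring, let only the rod touch dish and beads, and leave the petri dish, jar and scissors alone. Finish by laying the rod back level in both forks of its stand and letting go.

Things in the scene. Friction and masses are not known exactly. Their poses are not given: they have to be found in the camera images.
- rod: straight stirring rod, 195 long, loose, 70 g. Origin on its axis at the front end of the handle; x along the axis towards the ball. Blue rubber-coated square handle 14 x 14 from x = -100 to 0, then a steel shaft 8 across to x = 90, ending in a steel ball 10 across. Balances near x = -28. Starts lying level in the stand, its axis 55 above the table
- rod_ball (a point): centre of the rod's 10 mm ball end (90 from the rod's origin)
- stand: wooden rod stand, fixed: base plate 180 x 70 x 8 (x from -105 to 75) with two upright U-shaped forks, at x = -85 (floor at z = 48) for the handle and x = +55 (floor at z = 51) for the shaft; each 12 long in x, 26 wide inside in y, cheeks 14 above its floor. Origin under the base's centre, x along the lying rod towards its ball. A rod in place has its origin above the stand's
- dish: round glass dish, loose, about 0.8 kg, standing in the holder ring: solid foot 92 across and 8 high, flat inside floor 98 across at z = 13, wall about 4 thick flaring outwards at 45 degrees from 100 across (outside) at z = 8 to 156 across at the rim, z = 36. Origin under its centre, z up. At the start the red beads lie on its +y half, the white beads on its -y half
- holder: black rubber ring fixed to the table, the dish's foot stands inside it with 3 mm play: 132 outside, 98 inside, 6 high; origin under its centre
- red1: red bead: a chunky cylinder 20 across and 16 tall with a dark hole along its axis, origin at its centre, z along its axis; it starts upright, loose, on the dish's floor, on its colour's side of the dish
- red2: red bead: a chunky cylinder 20 across and 16 tall with a dark hole along its axis, origin at its centre, z along its axis; it starts upright, loose, on the dish's floor, on its colour's side of the dish
- red3: red bead: a chunky cylinder 20 across and 16 tall with a dark hole along its axis, origin at its centre, z along its axis; it starts upright, loose, on the dish's floor, on its colour's side of the dish
- red4: red bead: a chunky cylinder 20 across and 16 tall with a dark hole along its axis, origin at its centre, z along its axis; it starts upright, loose, on the dish's floor, on its colour's side of the dish
- white1: white bead: a chunky cylinder 20 across and 16 tall with a dark hole along its axis, origin at its centre, z along its axis; it starts upright, loose, on the dish's floor, on its colour's side of the dish
- white2: white bead: a chunky cylinder 20 across and 16 tall with a dark hole along its axis, origin at its centre, z along its axis; it starts upright, loose, on the dish's floor, on its colour's side of the dish
- white3: white bead: a chunky cylinder 20 across and 16 tall with a dark hole along its axis, origin at its centre, z along its axis; it starts upright, loose, on the dish's floor, on its colour's side of the dish
- white4: white bead: a chunky cylinder 20 across and 16 tall with a dark hole along its axis, origin at its centre, z along its axis; it starts upright, loose, on the dish's floor, on its colour's side of the dish
- petri: bystander: a shallow glass petri dish, 86 in diameter, 15 high, empty, loose; origin under its centre
- jar: bystander: small specimen jar with a green cap, 48 in diameter, 60 high, loose; origin under its centre
- scissors: bystander: scissors with teal handles lying flat, 156 long, 75 wide, 10 high, loose; origin at the pivot, blades towards +x

How it is judged:
On the way, in this order (a step that is already met when the one before it is completed fails the run):
1. the ball end of the held rod touches the floor of the dish (contact force between rod and dish above 0.3 N and contact force between the fingers and rod above 0.5 N and z of rod_ball in the frame of dish below 0.021 m and horizontal distance between rod_ball and dish below 0.056 m), for 0.1 s.
2. the beads are mixed ((horizontal distance between red1 and white1 below 0.042 m or horizontal distance between red1 and white2 below 0.042 m or horizontal distance between red1 and white3 below 0.042 m or horizontal distance between red1 and white4 below 0.042 m) and (horizontal distance between red2 and white1 below 0.042 m or horizontal distance between red2 and white2 below 0.042 m or horizontal distance between red2 and white3 below 0.042 m or horizontal distance between red2 and white4 below 0.042 m) and (horizontal distance between red3 and white1 below 0.042 m or horizontal distance between red3 and white2 below 0.042 m or horizontal distance between red3 and white3 below 0.042 m or horizontal distance between red3 and white4 below 0.042 m) and (horizontal distance between red4 and white1 below 0.042 m or horizontal distance between red4 and white2 below 0.042 m or horizontal distance between red4 and white3 below 0.042 m or horizontal distance between red4 and white4 below 0.042 m) and (horizontal distance between white1 and red1 below 0.042 m or horizontal distance between white1 and red2 below 0.042 m or horizontal distance between white1 and red3 below 0.042 m or horizontal distance between white1 and red4 below 0.042 m) and (horizontal distance between white2 and red1 below 0.042 m or horizontal distance between white2 and red2 below 0.042 m or horizontal distance between white2 and red3 below 0.042 m or horizontal distance between white2 and red4 below 0.042 m) and (horizontal distance between white3 and red1 below 0.042 m or horizontal distance between white3 and red2 below 0.042 m or horizontal distance between white3 and red3 below 0.042 m or horizontal distance between white3 and red4 below 0.042 m) and (horizontal distance between white4 and red1 below 0.042 m or horizontal distance between white4 and red2 below 0.042 m or horizontal distance between white4 and red3 below 0.042 m or horizontal distance between white4 and red4 below 0.042 m) and distance of each of red1, red2, red3, red4, white1, white2, white3, white4 from where it was at the start of the episode above 0.01 m and horizontal distance between each of red1, red2, red3, red4, white1, white2, white3, white4 and dish below 0.06 m and z of each of red1, red2, red3, red4, white1, white2, white3, white4 in the frame of dish below 0.045 m), for 0.2 s.
At the end, for the whole second after the job is handed in: All beads rest in the dish, each over 10 mm from its start, with the other colour within 42 mm centre to centre; dish upright, within 15 mm of its place; rod lying still in both forks (origin within 30 mm along, 13 mm across, below 62 mm, axis within 0.15 rad) (all of step 2 and linear speed of each of red1, red2, red3, red4, white1, white2, white3, white4 below 0.02 m/s and x of rod in the frame of stand between -0.03 and 0.03 m and y of rod in the frame of stand between -0.013 and 0.013 m and z of rod in the frame of stand below 0.062 m and angle between the x axis of rod and the x axis of stand, either way round below 0.15 rad and linear speed of rod below 0.03 m/s and distance of dish from where it was at the start of the episode below 0.015 m and angle between dish's own z axis and vertical below 0.1 rad); the robot touches nothing.
It fails at once if the rod presses on the glass dish with more than 20 N (contact force between rod and dish above 20 N).
It fails at once if the gripper or arm touches the dish or a bead (contact force between any of the fingers, the arm and red1 above 0.3 N or contact force between any of the fingers, the arm and red2 above 0.3 N or contact force between any of the fingers, the arm and red3 above 0.3 N or contact force between any of the fingers, the arm and red4 above 0.3 N or contact force between any of the fingers, the arm and white1 above 0.3 N or contact force between any of the fingers, the arm and white2 above 0.3 N or contact force between any of the fingers, the arm and white3 above 0.3 N or contact force between any of the fingers, the arm and white4 above 0.3 N or contact force between any of the fingers, the arm and dish above 0.3 N).
It fails at once if the dish is pushed out of its holder ring (moved over 15 mm) or tipped (distance of dish from where it was at the start of the episode above 0.015 m or angle between dish's own z axis and vertical above 0.2 rad).
It fails at once if a bead leaves the dish (horizontal distance between any of red1, red2, red3, red4, white1, white2, white3, white4 and dish above 0.08 m).
It fails at once if the petri dish, jar or scissors are moved more than 20 mm (distance of any of petri, jar, scissors from where it was at the start of the episode above 0.02 m).
It also fails if it takes over 72 s, if anything falls off the work surface, if the arm or the gripper's body presses on something with over 40 N, if the wrist force passes 120 N, or if a joint passes its speed limit or range.

ROBOT

A 6-joint arm with a two-finger parallel gripper is mounted at the origin on the work surface. World frame = base frame: x ahead of the robot, y to its left, z up, the work surface at z = 0. Lengths are in m, angles in rad, forces in N, time in s.
With the tool pointing down it reaches from about 0.3 to 0.775 m from the base axis. Payload 14.6 kg.
Tool frame: the origin (TCP) lies on the centre line of the jaws, within the pads' length; the fingertips stand ctrl.tcp_to_tips ahead of it and the grasp point (between the pads) lies 2 mm behind it (ctrl.tcp_to_tips is the distance from the TCP to the fingertips, in m); z points along the fingers, y is the line along which they close (so a half turn about z gives the same grasp; the last joint's range is limited). The gripper opens to 94 mm and grips with 3 to 60 N. Pads are 16 mm wide; open, the fingers measure 119 mm over their backs; the gripper's body (75 mm by 177 mm) begins 78 mm behind the grasp point.
Start: joints at [-0.067, 0.3, 1.521, -0, 1.321, -0.067], TCP at [0.55, -0, 0.222] pointing down, gripper open.
Joint ranges: [-3.03, 3.03], [-0.79, 2.21], [0.23, 2.52], [-1.04, 4.18], [0, 3.07], [-2.55, 2.55]. Speed limits (rad/s): [2.22, 2.22, 2.57, 3.14, 3.14, 3.14].

INTERFACE

Orientations are given as [roll, pitch, yaw] about the fixed x, y, z axes, in that order (R = Rz(yaw) Ry(pitch) Rx(roll)).
In Python, from station import telemetry, viewer, hand_in, ctrl gives the robot as it stands.
- The arm moves only by the tool step_arm, never from a script. Its argument "plan" is a list of rows, each an object of numbers: "dx", "dy", "dz": the shift along the tool's x, y, z scaled (see below); "rx", "ry", "rz": the turn, a rotation vector about the tool's x, y, z scaled (see below); "claw": the closure, from 0 (fully open) to 1 (shut). In form: [{"dx": .., "dy": .., "dz": .., "rx": .., "ry": .., "rz": .., "claw": ..}, ...]. A call has 1 to 10 rows; each row shifts and turns the commanded pose from where the row before left it, along the tool's axes as they then stand; what a row does not reach is not made up. The controller multiplies each number of a shift by 0.1 m and each number of a turn by 90 degrees. A row lasts 1/10 s, in which the tool goes at most 50 mm and 8.59 degrees, less where a joint would pass 70% of its speed; a pose out of reach is approached as far as the arm can. A call with a number of a shift or a turn outside -1 to 1 is refused whole. A call with a gripper value outside its range is refused whole. The fingers move at their own pace and stop on an object; "grip_force" is the grip in N (left out, the last holds). Time passes only in rows, so rows that do not move let the fingers close. It gives the time, the measured TCP pose, the force, the opening and the grip force at its end, in the units of the state.
- telemetry.get_obs(): the state, without advancing time (a new reading comes with each control period).
- viewer.camera(name): name is "scene" or "side" or "wrist"; returns a dict with "img" (400x640x3 uint8, red, green, blue), "z_map" (400x640 float32, m along the optical axis (not along the pixel's ray), 0 where there is no reading), "fx", "fy", "cx", "cy" (pixels), "R" (3x3) and "t" (3): a world point X has camera coordinates R X + t; the wrist camera has in their place "tool_from_camera" (4x4, takes a point from camera to tool coordinates, whose origin is the TCP and whose axes are the flange's). Camera axes: x right, y down, z forward; pixel columns grow to the right and rows downward; lengths in m; the calibration is good to about 2 mm. The wrist camera is an equidistant fisheye: a pixel r from the principal point sees the ray r / f radians off the axis. A picture is of the moment at which its call begins: read the wrist's pose just before it.
- hand_in(): hands the job in; it is judged then, once.
Trained networks look in a picture, given as the dict that the camera call returned (one of the last four; its "shot" number tells which), for a name from the list of things; names that differ only in an ending like _2 or _b are one class to them, and where a whole thing is asked for, a point or a joint stands for the part that bears it (a point fixed in the world has none). Each returns a list of dicts, best first, with "score" (0 to 1); they miss things now and then, are a little off and sometimes report something else, mostly with a low value. They report only what shows in the picture. A call takes as long as a camera call.
- viewer.recognise(target, picture): "rect" ([left, top, right, bottom] in pixels, round what is visible of it).
The state is a dict: "time_s": time; "qpos": joint angles; "joint_vel": joint speeds; "tau": joint torques, N m; "ee_pos": TCP position; "eef_rot": TCP orientation; "force": force on the tool from outside, world axes, zero at the start; "moment": the same for the moment, N m; "grip_width": finger opening in m; "grip_force": force on a finger pad.
Only numpy, scipy, OpenCV 4.12 (cv2) and the standard library are available. Lean on these libraries where they do the work, as an engineer would, in place of code of your own. Each camera call takes 0.05 s, during which the arm holds its last target. There are 200 camera calls.

## Working session

There is one attempt and no reset: what is moved stays moved. The work goes in short steps, Python scripts to look and compute and a tool call to move; the robot and the scene stay as the last step left them, time stands still between calls to the robot, and variables do not carry over. Pictures are saved under pics/ and viewed, at most 10 in all, crops included, and the job is handed in when it is done.

Besides the shell and the picture viewer there is one more tool, called after "Emit:" as name([rows], argument=value, ...), one row to a line, values as JSON. step_arm: Moves the arm, as the interface text tells. Shifts and turns lie within -1 to 1; 1 stands for 0.1 m of shift or 90 degrees of turn. Its arguments: {"type":"object","properties":{"plan":{"type":"array"},"grip_force":{"type":"number"}},"required":["plan"]}

```bash
mkdir -p pics
cat > h.py <<'E'
import numpy as np,cv2
from station import telemetry,viewer,ctrl
def world(p,u,v,z=None):
    # pixel -> world via depth
    d=p["z_map"][int(round(v)),int(round(u))] if z is None else z
    c=np.array([(u-p["cx"])/p["fx"]*d,(v-p["cy"])/p["fy"]*d,d])
    return p["R"].T@(c-p["t"])
def plane(p,u,v,h):
    r=p["R"].T@np.array([(u-p["cx"])/p["fx"],(v-p["cy"])/p["fy"],1]); o=-p["R"].T@p["t"]
    return o+r*(h-o[2])/r[2]
def save(p,n): cv2.imwrite("pics/"+n+".png",p["img"][:,:,::-1])
def cloud(p):
    v,u=np.mgrid[:400,:640]; d=p["z_map"]
    c=np.stack([(u-p["cx"])/p["fx"]*d,(v-p["cy"])/p["fy"]*d,d],-1)
    return (c-p["t"])@p["R"]
E
python3 - <<'E'
from h import *
print(ctrl.tcp_to_tips, telemetry.get_obs())
for n in("scene","side"):
    p=viewer.camera(n);save(p,n+"0")
    print(n,"cam",(-p["R"].T@p["t"]).round(3))
    for t in("rod","stand","dish","red1","white1","petri","jar","scissors"):
        for r in viewer.recognise(t,p)[:5]:
            b=np.array(r["rect"]);u,v=(b[0]+b[2])/2,(b[1]+b[3])/2
            print(t,round(r["score"],2),b.round(0),world(p,u,v).round(3))
E
```

```text
0.017 {'time_s': 0.0, 'qpos': array([-6.66240170e-02,  3.00455417e-01,  1.52158036e+00, -1.82193218e-05,
        1.32071288e+00, -6.66051022e-02]), 'joint_vel': array([ 0.00017305, -0.00083414, -0.0001908 ,  0.00166872,  0.00012778,
        0.0009326 ]), 'tau': array([-1.53750298e-03, -5.31805658e+01, -3.52735734e+01,  7.07558286e-02,
        2.43994006e-02, -4.79655944e-05]), 'ee_pos': array([ 5.49753217e-01, -4.16399624e-06,  2.21895230e-01]), 'eef_rot': array([-3.14043803e+00, -5.93308709e-05,  1.57078190e+00]), 'force': array([-0.38026886,  0.07082417, -0.03702096]), 'moment': array([ 0.0216895 ,  0.03461651, -0.00714182]), 'grip_force': 0.0, 'grip_width': 0.09423178623212414}
scene cam [1.013 0.702 0.665]
rod 0.8 [300. 194. 383. 231.] [0.57  0.147 0.057]
rod 0.69 [264. 149. 269. 157.] [ 0.549 -0.177  0.022]
stand 0.95 [305. 192. 391. 257.] [1.013 0.702 0.665]
stand 0.62 [285. 154. 291. 159.] [ 0.521 -0.123  0.028]
dish 0.6 [249. 127. 314. 166.] [ 0.497 -0.188  0.013]
red1 0.63 [277. 158. 281. 159.] [ 0.54  -0.133  0.025]
red1 0.44 [285. 154. 295. 159.] [ 0.512 -0.127  0.021]
whi
[... 369 characters left out ...]
7 [259. 166. 340. 202.] [0.552 0.14  0.056]
stand 0.77 [254. 165. 342. 224.] [0.563 0.16  0.008]
dish 0.87 [352. 255. 446. 334.] [ 0.523 -0.169  0.015]
red1 0.59 [375. 277. 388. 290.] [ 0.509 -0.14   0.029]
red1 0.5 [369. 296. 382. 311.] [ 0.473 -0.161  0.028]
red1 0.48 [370. 285. 384. 299.] [ 0.491 -0.147  0.027]
white1 0.61 [409. 303. 424. 319.] [ 0.511 -0.213  0.029]
white1 0.54 [396. 308. 411. 324.] [ 0.49  -0.206  0.028]
white1 0.41 [415. 297. 428. 310.] [ 0.529 -0.209  0.028]
petri 0.95 [273. 248. 321. 283.] [0.436 0.001 0.005]
jar 0.66 [262. 165. 338. 197.] [0.557 0.141 0.061]
jar 0.59 [377. 181. 404. 212.] [ 0.671 -0.012  0.051]
scissors 0.75 [168. 160. 230. 190.] [0.432 0.39  0.   ]
```

Run:
```python
import cv2,numpy as np
a=cv2.imread("pics/scene0.png")[110:310,230:530];b=cv2.imread("pics/side0.png")[140:340,240:460]
A=cv2.resize(a,None,fx=1.75,fy=1.75);B=cv2.resize(b,None,fx=1.1*1.1,fy=1.75*1)
B=cv2.resize(b,(264,240))
cv2.imwrite("pics/c1.png",cv2.resize(a,None,fx=2.6,fy=2.6));cv2.imwrite("pics/c2.png",cv2.resize(b,None,fx=3,fy=3)[:600])
```

```text
(no output)
```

View pics/c1.png

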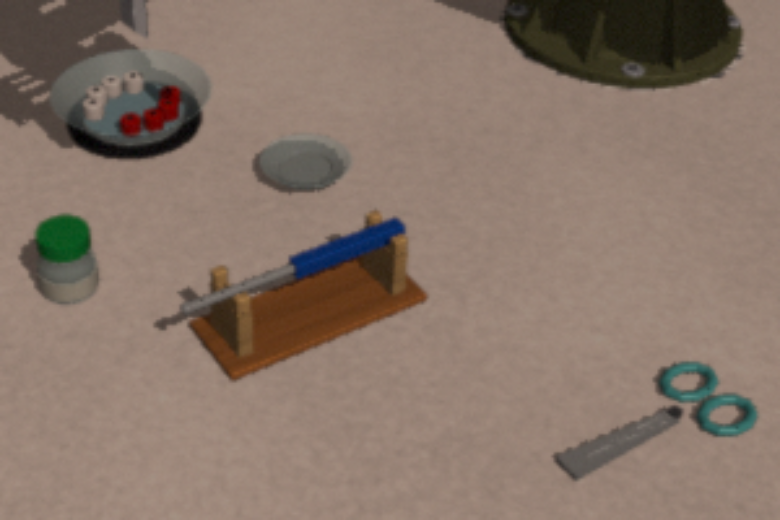

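View pics/c2.png

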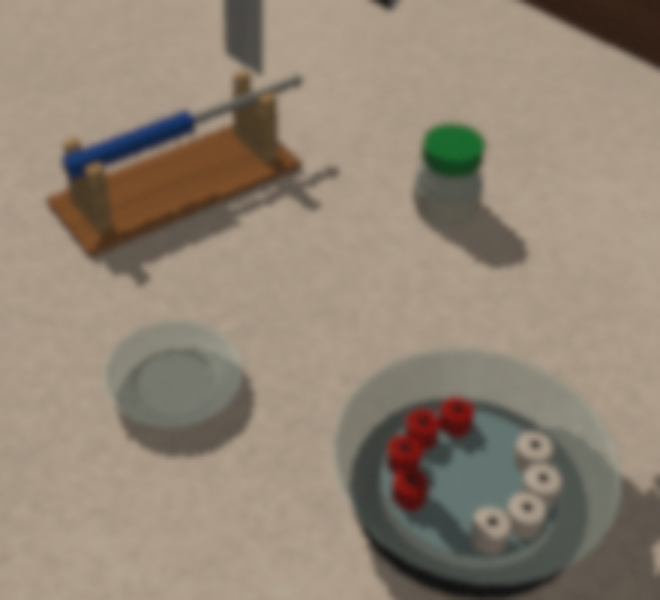

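The rod lies with its blue handle towards the robot and its ball towards +x. Reds form an arc at (400–470, 410–490) in the side crop, whites an arc at (490–545, 440–530), and the centre of the dish is empty. Next I measure the rod, stand, dish and beads.

```bash
cat >> h.py <<'E'
def handle(p):
    hsv=cv2.cvtColor(p["img"],cv2.COLOR_RGB2HSV)
    return cv2.inRange(hsv,(108,140,50),(128,255,255))>0
def beads(p,X,c,R=.06):
    hsv=cv2.cvtColor(p["img"],cv2.COLOR_RGB2HSV)
    red=(hsv[...,1]>170)&((hsv[...,0]<8)|(hsv[...,0]>172)); wh=(hsv[...,1]<45)&(hsv[...,2]>150)
    n=np.hypot(X[...,0]-c[0],X[...,1]-c[1])<R
    return red&n,wh&n
E
python3 - <<'E'
from h import *
for n in("scene","side"):
    p=viewer.camera(n);X=cloud(p)
    m=handle(p)&(np.abs(X[...,1]-.14)<.12);P=X[m]
    top=P[P[:,2]>.056]
    c=top.mean(0);w=np.linalg.svd(top[:,:2]-c[:2])[2][0];w*=np.sign(w[0]);s=(top[:,:2]-c[:2])@w
    print(n,"handle n",m.sum(),"zmax",np.percentile(P[:,2],[50,95]).round(4),"c",c.round(4),"yaw",np.degrees(np.arctan2(w[1],w[0])).round(2),"ends",(c[:2]+w*s.min()).round(4),(c[:2]+w*s.max()).round(4))
    # dish: black ring (dark) fit & rim pts
    q=(np.hypot(X[...,0]-.515,X[...,1]+.17)<.1)&(X[...,2]>.03)&(X[...,2]<.045)
    Q=X[q]; (cx,cy),r=cv2.minEnclosingCircle(Q[:,:2].astype(np.float32)); print("rim",len(Q),round(cx,4),round(cy,4),round(r,4))
    r_,w_=beads(p,X,(cx,cy))
    for nm,mm in(("red",r_),("white",w_)):
        mt=mm&(X[...,2]>.0255)&(X[...,2]<.035)
        B=X[mt][:,:2].astype(np.float32)
        if len(B)>8:
            k=cv2.kmeans(B,4,None,(3,100,1e-6),20,cv2.KMEANS_PP_CENTERS)
            print(nm,len(B),"res",k[0],k[2].round(3).tolist())
E
```

```text
scene handle n 319 zmax [0.0595 0.0626] c [0.5209 0.1555 0.0602] yaw -7.85 ends [0.4706 0.1625] [0.5679 0.1491]
rim 352 0.5117 -0.1719 0.0792
red 102 res 0.004845402774492413 [[0.49300000071525574, -0.1379999965429306], [0.5350000262260437, -0.13899999856948853], [0.47999998927116394, -0.15299999713897705], [0.5120000243186951, -0.13199999928474426]]
side handle n 196 zmax [0.0611 0.0629] c [0.5163 0.1486 0.0608] yaw -8.83 ends [0.4697 0.1558] [0.5627 0.1414]
rim 1444 0.5121 -0.1725 0.0778
red 329 res 0.014317259488933587 [[0.5099999904632568, -0.13600000739097595], [0.47600001096725464, -0.1589999943971634], [0.49000000953674316, -0.14300000667572021], [0.531000018119812, -0.14300000667572021]]
white 75 res 0.0029037750632596726 [[0.546999990940094, -0.18299999833106995], [0.49399998784065247, -0.20000000298023224], [0.5320000052452087, -0.20200000703334808], [0.5099999904632568, -0.2070000022649765]]
```

Emit:
step_arm([
  {"rz": -0.0908},
  {"rz": -0.0908},
  {"rz": -0.0908},
  {"rz": -0.0908},
  {"rz": -0.0908},
  {"rz": -0.0908},
  {"rz": -0.0908},
  {"rz": -0.0908},
  {"rz": -0.0908},
  {"rz": -0.0908},
], grip_force=60)

```text
$.plan[0]: bad value
```

Emit:
step_arm([
  {"dx": 0.0835, "dy": 0.364},
  {"dx": 0.0835, "dy": 0.364},
  {"dx": 0.0835, "dy": 0.364},
  {"dx": 0.0835, "dy": 0.364},
  {"dz": 0.3},
  {"dz": 0.3},
  {"dz": 0.1},
  {},
])

```text
$.plan[0]: bad value
```

Run:
```python
from h import *
from scipy.spatial.transform import Rotation as Ro
o=telemetry.get_obs();print(o["ee_pos"].round(4),o["eef_rot"].round(3),o["qpos"].round(2))
p=viewer.camera("wrist");save(p,"w1");print(p["tool_from_camera"].round(3),p["fx"],p["cx"],p["cy"])
R=Ro.from_euler("xyz",o["eef_rot"]).as_matrix()
m=handle(p);v,u=np.nonzero(m);print(len(u))
x=(u-p["cx"])/p["fx"];y=(v-p["cy"])/p["fy"];r=np.hypot(x,y);d=np.stack([x/r*np.sin(r),y/r*np.sin(r),np.cos(r)],-1)
z=p["z_map"][v,u];C=d/d[:,2:]*z[:,None]
T=p["tool_from_camera"];W=(C@T[:3,:3].T+T[:3,3])@R.T+o["ee_pos"]
W=W[z>0];t=W[W[:,2]>.058];print(len(t),np.percentile(W[:,2],95))
c=t[:,:2].mean(0);w=np.linalg.svd(t[:,:2]-c)[2][0];w*=np.sign(w[0]);s=(t[:,:2]-c)@w
print(c,np.degrees(np.arctan2(w[1],w[0])),c+w*s.min(),c+w*s.max())
```

```text
[ 0.55   -0.      0.2224] [3.142 0.    1.571] [-0.07  0.3   1.52 -0.    1.32 -0.07]
[[ 0.    -0.964 -0.266  0.077]
 [ 1.     0.     0.    -0.   ]
 [-0.    -0.266  0.964 -0.16 ]
 [ 0.     0.     0.     1.   ]] 309.70691628693146 319.7989981263926 203.08258223526352
740
733 0.06130312567943473
[0.52515135 0.15151726] -8.065398941858943 [0.47068478 0.15923545] [0.56694378 0.14559507]
```

The wrist view agrees on the handle (front end near (0.567, 0.146), yaw −8°). The rows were refused, so I will give all fields in each.

Emit:
step_arm([
  {"dx": 0, "dy": 0, "dz": 0, "rx": 0, "ry": 0, "rz": -0.0908, "claw": 0},
  {"dx": 0, "dy": 0, "dz": 0, "rx": 0, "ry": 0, "rz": -0.0908, "claw": 0},
  {"dx": 0, "dy": 0, "dz": 0, "rx": 0, "ry": 0, "rz": -0.0908, "claw": 0},
  {"dx": 0, "dy": 0, "dz": 0, "rx": 0, "ry": 0, "rz": -0.0908, "claw": 0},
  {"dx": 0, "dy": 0, "dz": 0, "rx": 0, "ry": 0, "rz": -0.0908, "claw": 0},
  {"dx": 0, "dy": 0, "dz": 0, "rx": 0, "ry": 0, "rz": -0.0908, "claw": 0},
  {"dx": 0, "dy": 0, "dz": 0, "rx": 0, "ry": 0, "rz": -0.0908, "claw": 0},
  {"dx": 0, "dy": 0, "dz": 0, "rx": 0, "ry": 0, "rz": -0.0908, "claw": 0},
  {"dx": 0, "dy": 0, "dz": 0, "rx": 0, "ry": 0, "rz": -0.0908, "claw": 0},
  {"dx": 0, "dy": 0, "dz": 0, "rx": 0, "ry": 0, "rz": -0.0908, "claw": 0},
], grip_force=60)

```text
time_s: 2.05
ee_pos: [0.55, 0.0, 0.2224]
eef_rot: [3.142, 0.0, 3.003]
force: [-0.5, -0.3, 0.6]
grip_width: 0.0941
grip_force: 0.0
```

Emit:
step_arm([
  {"dx": 0.0835, "dy": 0.364, "dz": 0, "rx": 0, "ry": 0, "rz": 0, "claw": 0},
  {"dx": 0.0835, "dy": 0.364, "dz": 0, "rx": 0, "ry": 0, "rz": 0, "claw": 0},
  {"dx": 0.0835, "dy": 0.364, "dz": 0, "rx": 0, "ry": 0, "rz": 0, "claw": 0},
  {"dx": 0.0835, "dy": 0.364, "dz": 0, "rx": 0, "ry": 0, "rz": 0, "claw": 0},
  {"dx": 0, "dy": 0, "dz": 0.3, "rx": 0, "ry": 0, "rz": 0, "claw": 0},
  {"dx": 0, "dy": 0, "dz": 0.3, "rx": 0, "ry": 0, "rz": 0, "claw": 0},
  {"dx": 0, "dy": 0, "dz": 0.1, "rx": 0, "ry": 0, "rz": 0, "claw": 0},
  {"dx": 0, "dy": 0, "dz": 0, "rx": 0, "ry": 0, "rz": 0, "claw": 0},
])

```text
time_s: 2.85
ee_pos: [0.5375, 0.1487, 0.1516]
eef_rot: [-3.141, -0.002, 2.997]
force: [0.5, 0.6, 1.1]
grip_width: 0.0936
grip_force: 0.0
```

Emit:
step_arm([
  {"dx": 0, "dy": 0, "dz": 0.4, "rx": 0, "ry": 0, "rz": 0, "claw": 0},
  {"dx": 0, "dy": 0, "dz": 0.4, "rx": 0, "ry": 0, "rz": 0, "claw": 0},
  {"dx": 0, "dy": 0, "dz": 0.19, "rx": 0, "ry": 0, "rz": 0, "claw": 0},
  {"dx": 0, "dy": 0, "dz": 0, "rx": 0, "ry": 0, "rz": 0, "claw": 0.5},
  {"dx": 0, "dy": 0, "dz": 0, "rx": 0, "ry": 0, "rz": 0, "claw": 0.7},
  {"dx": 0, "dy": 0, "dz": 0, "rx": 0, "ry": 0, "rz": 0, "claw": 0.9},
  {"dx": 0, "dy": 0, "dz": 0, "rx": 0, "ry": 0, "rz": 0, "claw": 1},
  {"dx": 0, "dy": 0, "dz": 0, "rx": 0, "ry": 0, "rz": 0, "claw": 1},
  {"dx": 0, "dy": 0, "dz": 0, "rx": 0, "ry": 0, "rz": 0, "claw": 1},
  {"dx": 0, "dy": 0, "dz": 0, "rx": 0, "ry": 0, "rz": 0, "claw": 1},
], grip_force=60)

```text
time_s: 3.85
ee_pos: [0.538, 0.1489, 0.0537]
eef_rot: [3.142, 0.0, 2.997]
force: [-0.2, 0.2, -0.3]
grip_width: 0.0415
grip_force: 0.0
```

Emit:
step_arm([
  {"dx": 0, "dy": 0, "dz": 0, "rx": 0, "ry": 0, "rz": 0, "claw": 1},
  {"dx": 0, "dy": 0, "dz": 0, "rx": 0, "ry": 0, "rz": 0, "claw": 1},
  {"dx": 0, "dy": 0, "dz": 0, "rx": 0, "ry": 0, "rz": 0, "claw": 1},
  {"dx": 0, "dy": 0, "dz": 0, "rx": 0, "ry": 0, "rz": 0, "claw": 1},
  {"dx": 0, "dy": 0, "dz": 0, "rx": 0, "ry": 0, "rz": 0, "claw": 1},
])

```text
time_s: 4.35
ee_pos: [0.5379, 0.1489, 0.0534]
eef_rot: [-3.142, -0.0, 2.997]
force: [-0.4, -0.5, -0.1]
grip_width: 0.013
grip_force: 60.0
```

Emit:
step_arm([
  {"dx": 0, "dy": 0, "dz": -0.2, "rx": 0, "ry": 0, "rz": 0, "claw": 1},
  {"dx": 0, "dy": 0, "dz": -0.45, "rx": 0, "ry": 0, "rz": 0, "claw": 1},
  {"dx": 0, "dy": 0, "dz": -0.45, "rx": 0, "ry": 0, "rz": 0, "claw": 1},
  {"dx": 0, "dy": 0, "dz": -0.45, "rx": 0, "ry": 0, "rz": 0, "claw": 1},
  {"dx": 0, "dy": 0, "dz": -0.45, "rx": 0, "ry": 0, "rz": 0, "claw": 1},
  {"dx": 0.054, "dy": -0.459, "dz": 0, "rx": 0, "ry": 0, "rz": 0, "claw": 1},
  {"dx": 0.054, "dy": -0.459, "dz": 0, "rx": 0, "ry": 0, "rz": 0, "claw": 1},
  {"dx": 0.054, "dy": -0.459, "dz": 0, "rx": 0, "ry": 0, "rz": 0, "claw": 1},
  {"dx": 0.054, "dy": -0.459, "dz": 0, "rx": 0, "ry": 0, "rz": 0, "claw": 1},
  {"dx": 0.054, "dy": -0.459, "dz": 0, "rx": 0, "ry": 0, "rz": 0, "claw": 1},
])

```text
time_s: 5.35
ee_pos: [0.4773, -0.0759, 0.2535]
eef_rot: [-3.142, 0.0, 2.997]
force: [0.6, -1.0, -0.4]
grip_width: 0.0135
grip_force: 60.0
```

Emit:
step_arm([
  {"dx": 0.054, "dy": -0.459, "dz": 0, "rx": 0, "ry": 0, "rz": 0, "claw": 1},
  {"dx": 0.054, "dy": -0.459, "dz": 0, "rx": 0, "ry": 0, "rz": 0, "claw": 1},
  {"dx": 0, "dy": 0, "dz": 0, "rx": 0, "ry": 0.095, "rz": 0, "claw": 1},
  {"dx": 0, "dy": 0, "dz": 0, "rx": 0, "ry": 0.095, "rz": 0, "claw": 1},
  {"dx": 0, "dy": 0, "dz": 0, "rx": 0, "ry": 0.095, "rz": 0, "claw": 1},
  {"dx": 0, "dy": 0, "dz": 0, "rx": 0, "ry": 0.095, "rz": 0, "claw": 1},
  {"dx": 0, "dy": 0, "dz": 0, "rx": 0, "ry": 0.095, "rz": 0, "claw": 1},
  {"dx": 0, "dy": 0, "dz": 0, "rx": 0, "ry": 0.095, "rz": 0, "claw": 1},
  {"dx": 0, "dy": 0, "dz": 0, "rx": 0, "ry": 0.095, "rz": 0, "claw": 1},
  {"dx": 0, "dy": 0, "dz": 0, "rx": 0, "ry": 0, "rz": 0, "claw": 1},
])

```text
time_s: 6.35
ee_pos: [0.4543, -0.1634, 0.2499]
eef_rot: [3.138, -1.054, 3.0]
force: [-0.6, 0.2, -1.6]
grip_width: 0.0136
grip_force: 60.0
```

```bash
cat >> h.py <<'E'
from scipy.spatial.transform import Rotation as Ro
BALL=np.array([-.118,0,-.0015])
def tool():
    o=telemetry.get_obs();R=Ro.from_euler("xyz",o["eef_rot"]).as_matrix();return o,R,o["ee_pos"]+R@BALL
E
python3 - <<'E'
from h import *
o,R,b=tool();print(o["ee_pos"].round(4),o["qpos"].round(2),"ball",b.round(4),"\n",R.round(3))
a=viewer.camera("side");c=viewer.camera("scene")
for p in(a,c):
    q=p["R"]@b+p["t"];print("expected ball px",p["fx"]*q[0]/q[2]+p["cx"],p["fy"]*q[1]/q[2]+p["cy"])
im=np.vstack([cv2.resize(a["img"][100:340,240:560],(400,300)),cv2.resize(c["img"][20:200,200:440],(400,300))])
cv2.imwrite("pics/t1.png",im[:,:,::-1])
E
```

```text
[ 0.4543 -0.1634  0.2499] [-0.33  0.72  1.13 -0.23  2.32 -1.82] ball [ 0.5133 -0.1718  0.148 ] 
 [[-0.489  0.144 -0.86 ]
 [ 0.07   0.99   0.126]
 [ 0.869  0.002 -0.494]]
expected ball px 406.95116415925725 243.39076839238518
expected ball px 275.552375362797 103.1832679129977
```

View pics/t1.png

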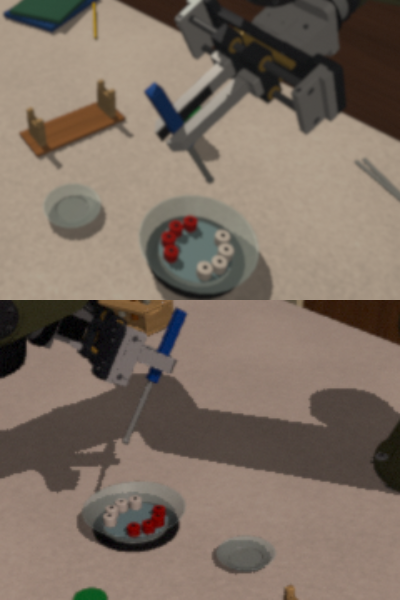

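The ball sits where my model puts it (side crop (210,180), scene crop (126,440)), above the dish centre. I'll lower it.

Emit:
step_arm([
  {"dx": -0.261, "dy": 0, "dz": 0.148, "rx": 0, "ry": 0, "rz": 0, "claw": 1},
  {"dx": -0.261, "dy": 0, "dz": 0.148, "rx": 0, "ry": 0, "rz": 0, "claw": 1},
  {"dx": -0.261, "dy": 0, "dz": 0.148, "rx": 0, "ry": 0, "rz": 0, "claw": 1},
  {"dx": -0.261, "dy": 0, "dz": 0.148, "rx": 0, "ry": 0, "rz": 0, "claw": 1},
  {"dx": -0.0261, "dy": 0, "dz": 0.0148, "rx": 0, "ry": 0, "rz": 0, "claw": 1},
  {"dx": -0.0174, "dy": 0, "dz": 0.01, "rx": 0, "ry": 0, "rz": 0, "claw": 1},
  {"dx": 0, "dy": 0, "dz": 0, "rx": 0, "ry": 0, "rz": 0, "claw": 1},
])

```text
time_s: 7.15
ee_pos: [0.4561, -0.164, 0.1303]
eef_rot: [-3.14, -1.04, 2.996]
force: [0.2, 0.9, -0.7]
grip_width: 0.0134
grip_force: 60.0
```

Emit:
step_arm([
  {"dx": -0.0087, "dy": 0, "dz": 0.005, "rx": 0, "ry": 0, "rz": 0, "claw": 1},
  {"dx": -0.0087, "dy": 0, "dz": 0.005, "rx": 0, "ry": 0, "rz": 0, "claw": 1},
  {"dx": -0.0087, "dy": 0, "dz": 0.005, "rx": 0, "ry": 0, "rz": 0, "claw": 1},
  {"dx": 0, "dy": 0, "dz": 0, "rx": 0, "ry": 0, "rz": 0, "claw": 1},
])

```text
time_s: 7.55
ee_pos: [0.4555, -0.1638, 0.1254]
eef_rot: [-3.142, -1.044, 2.997]
force: [-0.1, -0.7, -0.5]
grip_width: 0.0134
grip_force: 60.0
```

Run:
```python
from h import *
o,R,b=tool();print(b.round(4),o["force"].round(2),o["moment"].round(3))
```

```text
[ 0.5155 -0.1725  0.0242] [-0.13 -0.73 -0.46] [-0.033 -0.486 -0.014]
```

Emit:
step_arm([
  {"dx": -0.013, "dy": 0, "dz": 0.0075, "rx": 0, "ry": 0, "rz": 0, "claw": 1},
  {"dx": -0.013, "dy": 0, "dz": 0.0075, "rx": 0, "ry": 0, "rz": 0, "claw": 1},
  {"dx": -0.0087, "dy": 0, "dz": 0.005, "rx": 0, "ry": 0, "rz": 0, "claw": 1},
  {"dx": 0, "dy": 0, "dz": 0, "rx": 0, "ry": 0, "rz": 0, "claw": 1},
])

```text
time_s: 7.95
ee_pos: [0.4555, -0.1638, 0.1212]
eef_rot: [3.141, -1.045, 2.997]
force: [-0.0, -0.7, -1.0]
grip_width: 0.0133
grip_force: 60.0
```

Emit:
step_arm([
  {"dx": -0.0087, "dy": 0, "dz": 0.005, "rx": 0, "ry": 0, "rz": 0, "claw": 1},
  {"dx": 0, "dy": 0, "dz": 0, "rx": 0, "ry": 0, "rz": 0, "claw": 1},
])

```text
time_s: 8.15
ee_pos: [0.4555, -0.1638, 0.1205]
eef_rot: [-3.142, -1.045, 2.997]
force: [-0.3, 1.0, 0.6]
grip_width: 0.0136
grip_force: 60.0
```

Emit:
step_arm([
  {"dx": -0.0087, "dy": 0, "dz": 0.005, "rx": 0, "ry": 0, "rz": 0, "claw": 1},
  {"dx": 0, "dy": 0, "dz": 0, "rx": 0, "ry": 0, "rz": 0, "claw": 1},
])

```text
time_s: 8.35
ee_pos: [0.4555, -0.1638, 0.1199]
eef_rot: [-3.141, -1.045, 2.997]
force: [-0.0, -0.1, 5.2]
grip_width: 0.0136
grip_force: 60.0
```

Contact felt: 5 N at TCP z ≈ 0.120. I hold briefly, lift 6 mm, and prepare a sweep around the bead ring.

```bash
cat >> h.py <<'E'
D=np.array([.512,-.172]);A=np.array([.9895,-.144]);V=np.array([.144,.9895])
H0=.1204
def uv(xy): d=(np.asarray(xy)[...,:2]-D)*1000; return np.stack([d@A,d@V],-1)
def path(wps,start,step=6):
    """wps: [(u,v)] mm at constant height -> rows"""
    P=np.vstack([start,wps]);out=[]
    for a,b in zip(P[:-1],P[1:]):
        n=max(1,int(np.ceil(np.linalg.norm(b-a)/step)))
        out+= [(b-a)/n]*n
    for i,d in enumerate(out): print(i,f'{{"dx":{-.00502*d[0]:.3f},"dy":{.01*d[1]:.3f},"dz":{-.00865*d[0]:.3f},"rx":0,"ry":0,"rz":0,"claw":1}}'+("," if i%10<9 else ""))
def arc(r,a0,a1,st): 
    n=max(1,int(np.ceil(abs(a1-a0)/st)));t=np.radians(np.linspace(a0,a1,n+1));return [(r*np.cos(x),r*np.sin(x)) for x in t]
def find(c=None):
    out={"r":[],"w":[]}
    p=viewer.camera("side");X=cloud(p);r_,w_=beads(p,X,D,.07)
    for k,mm in(("r",r_),("w",w_)):
        print(k,"px",mm.sum(),uv(X[mm&(X[...,2]>.02)]).mean(0).round(0))
    return p
E
python3 - <<'E'
from h import *
o,R,b=tool();s=uv(b);print(s.round(1))
path(arc(44,24,184,8),s,9)
E
```

```text
[ 3.5 -0.1]
0 {"dx":-0.037,"dy":0.036,"dz":-0.064,"rx":0,"ry":0,"rz":0,"claw":1},
1 {"dx":-0.037,"dy":0.036,"dz":-0.064,"rx":0,"ry":0,"rz":0,"claw":1},
2 {"dx":-0.037,"dy":0.036,"dz":-0.064,"rx":0,"ry":0,"rz":0,"claw":1},
3 {"dx":-0.037,"dy":0.036,"dz":-0.064,"rx":0,"ry":0,"rz":0,"claw":1},
4 {"dx":-0.037,"dy":0.036,"dz":-0.064,"rx":0,"ry":0,"rz":0,"claw":1},
5 {"dx":0.014,"dy":0.054,"dz":0.025,"rx":0,"ry":0,"rz":0,"claw":1},
6 {"dx":0.018,"dy":0.050,"dz":0.031,"rx":0,"ry":0,"rz":0,"claw":1},
7 {"dx":0.021,"dy":0.044,"dz":0.037,"rx":0,"ry":0,"rz":0,"claw":1},
8 {"dx":0.024,"dy":0.038,"dz":0.042,"rx":0,"ry":0,"rz":0,"claw":1},
9 {"dx":0.027,"dy":0.031,"dz":0.046,"rx":0,"ry":0,"rz":0,"claw":1}
10 {"dx":0.029,"dy":0.023,"dz":0.049,"rx":0,"ry":0,"rz":0,"claw":1},
11 {"dx":0.030,"dy":0.015,"dz":0.052,"rx":0,"ry":0,"rz":0,"claw":1},
12 {"dx":0.031,"dy":0.006,"dz":0.053,"rx":0,"ry":0,"rz":0,"claw":1},
13 {"dx":0.031,"dy":-0.002,"dz":0.053,"rx":0,"ry":0,"rz":0,"claw":1},
14 {"dx":0.030,"dy":-0.011,"dz":0.052,"rx":0,"ry":0,"rz":0,"claw":1},
15 {"dx":0.029,"dy":-0.019,"dz":0.050,"rx":0,"ry":0,"rz":0,"claw":1},
16 {"dx":0.028,"dy":-0.027,"dz":0.048,"rx":0,"ry":0,"rz":0,"claw":1},
17 {"dx":0.026,"dy":-0.034,"dz":0.044,"rx":0,"ry":0,"rz":0,"claw":1},
18 {"dx":0.023,"dy":-0.041,"dz":0.039,"rx":0,"ry":0,"rz":0,"claw":1},
19 {"dx":0.020,"dy":-0.047,"dz":0.034,"rx":0,"ry":0,"rz":0,"claw":1}
20 {"dx":0.016,"dy":-0.052,"dz":0.028,"rx":0,"ry":0,"rz":0,"claw":1},
21 {"dx":0.013,"dy":-0.056,"dz":0.022,"rx":0,"ry":0,"rz":0,"claw":1},
22 {"dx":0.008,"dy":-0.059,"dz":0.015,"rx":0,"ry":0,"rz":0,"claw":1},
23 {"dx":0.004,"dy":-0.061,"dz":0.007,"rx":0,"ry":0,"rz":0,"claw":1},
24 {"dx":-0.000,"dy":-0.061,"dz":-0.000,"rx":0,"ry":0,"rz":0,"claw":1},
```

Emit:
step_arm([
  {"dx": 0, "dy": 0, "dz": 0, "rx": 0, "ry": 0, "rz": 0, "claw": 1},
  {"dx": 0.052, "dy": 0, "dz": -0.03, "rx": 0, "ry": 0, "rz": 0, "claw": 1},
  {"dx": 0, "dy": 0, "dz": 0, "rx": 0, "ry": 0, "rz": 0, "claw": 1},
])

```text
time_s: 8.65
ee_pos: [0.4558, -0.1639, 0.126]
eef_rot: [-3.141, -1.043, 2.997]
force: [0.3, -0.8, -0.4]
grip_width: 0.0134
grip_force: 60.0
```

Emit:
step_arm([
  {"dx": -0.037, "dy": 0.036, "dz": -0.064, "rx": 0, "ry": 0, "rz": 0, "claw": 1},
  {"dx": -0.037, "dy": 0.036, "dz": -0.064, "rx": 0, "ry": 0, "rz": 0, "claw": 1},
  {"dx": -0.037, "dy": 0.036, "dz": -0.064, "rx": 0, "ry": 0, "rz": 0, "claw": 1},
  {"dx": -0.037, "dy": 0.036, "dz": -0.064, "rx": 0, "ry": 0, "rz": 0, "claw": 1},
  {"dx": -0.037, "dy": 0.036, "dz": -0.064, "rx": 0, "ry": 0, "rz": 0, "claw": 1},
  {"dx": 0.014, "dy": 0.054, "dz": 0.025, "rx": 0, "ry": 0, "rz": 0, "claw": 1},
  {"dx": 0.018, "dy": 0.05, "dz": 0.031, "rx": 0, "ry": 0, "rz": 0, "claw": 1},
  {"dx": 0.021, "dy": 0.044, "dz": 0.037, "rx": 0, "ry": 0, "rz": 0, "claw": 1},
  {"dx": 0.024, "dy": 0.038, "dz": 0.042, "rx": 0, "ry": 0, "rz": 0, "claw": 1},
  {"dx": 0.027, "dy": 0.031, "dz": 0.046, "rx": 0, "ry": 0, "rz": 0, "claw": 1},
])

```text
time_s: 9.65
ee_pos: [0.4767, -0.1264, 0.1256]
eef_rot: [-3.142, -1.044, 2.997]
force: [1.2, -0.6, -1.1]
grip_width: 0.0134
grip_force: 60.0
```

Emit:
step_arm([
  {"dx": 0.029, "dy": 0.023, "dz": 0.049, "rx": 0, "ry": 0, "rz": 0, "claw": 1},
  {"dx": 0.03, "dy": 0.015, "dz": 0.052, "rx": 0, "ry": 0, "rz": 0, "claw": 1},
  {"dx": 0.031, "dy": 0.006, "dz": 0.053, "rx": 0, "ry": 0, "rz": 0, "claw": 1},
  {"dx": 0.031, "dy": -0.002, "dz": 0.053, "rx": 0, "ry": 0, "rz": 0, "claw": 1},
  {"dx": 0.03, "dy": -0.011, "dz": 0.052, "rx": 0, "ry": 0, "rz": 0, "claw": 1},
  {"dx": 0.029, "dy": -0.019, "dz": 0.05, "rx": 0, "ry": 0, "rz": 0, "claw": 1},
])

```text
time_s: 10.25
ee_pos: [0.4414, -0.1206, 0.1254]
eef_rot: [3.141, -1.045, 2.997]
force: [-0.4, -0.0, -0.3]
grip_width: 0.0134
grip_force: 60.0
```

```bash
cat >> h.py <<'E'
def topview(n):
    """rectified plan picture at bead-top height, from side cam; 5 px/mm, u right, v up, 120mm wide"""
    o,R,b=tool();print("ball uv",uv(b).round(1),"z",b[2].round(4),"F",o["force"].round(1))
    out=[]
    for cam in("side","scene"):
        p=viewer.camera(cam);src=[];dst=[]
        for u,v in((-60,-60),(60,-60),(60,60),(-60,60)):
            w=np.r_[D+(u*A+v*V)/1000,.029];q=p["R"]@w+p["t"]
            src.append([p["fx"]*q[0]/q[2]+p["cx"],p["fy"]*q[1]/q[2]+p["cy"]]);dst.append([200+u*200/60,200-v*200/60])
        H=cv2.getPerspectiveTransform(np.float32(src),np.float32(dst))
        im=cv2.warpPerspective(p["img"],H,(400,400),flags=cv2.INTER_CUBIC)
        for k in range(-60,61,20):
            c=int(200+k*200/60);im[::6,min(c,399)]=(0,255,0);im[min(c,399),::6]=(0,255,0)
        out.append(im)
    cv2.imwrite("pics/"+n+".png",np.hstack(out)[:,:,::-1])
E
python3 -c "
from h import *
topview('v1')"
```

```text
ball uv [-16.7  40.7] z 0.0242 F [-0.4 -0.  -0.3]
```

View pics/v1.png

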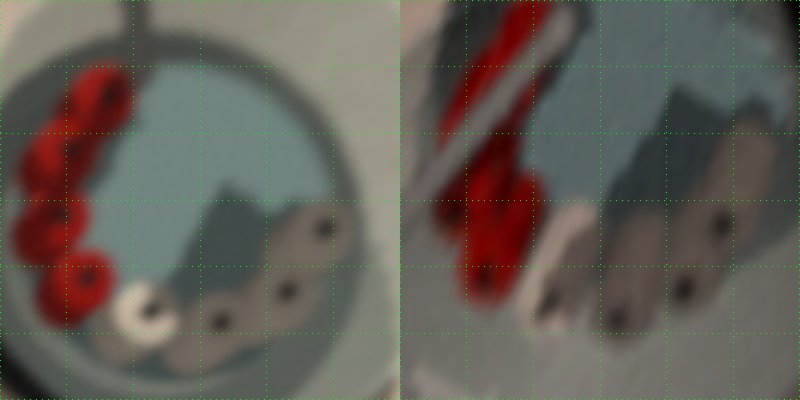

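Left panel (side camera, rectified to the bead-top plane, green grid 20 mm): reds are now a touching row on the left at (115,95), (75,150), (62,215), (88,280). Whites are at (150,310), (222,322), (288,292), (325,228), hardly moved. I'll split the reds between the 2nd and 3rd and push two of them round to the other end of the whites, giving RRWWWWRR.

Run:
```python
from h import *
o,R,b=tool();s=uv(b)
path([(-2,34),(-6,4),(-21,3)],s,14)
print('--insert');path([(-40.6,5.7)],(-21,3),5)
print('--sweep');path(arc(41,172,40,8),(-40.6,5.7),9)
```

```text
0 {"dx":-0.037,"dy":-0.033,"dz":-0.064,"rx":0,"ry":0,"rz":0,"claw":1},
1 {"dx":-0.037,"dy":-0.033,"dz":-0.064,"rx":0,"ry":0,"rz":0,"claw":1},
2 {"dx":0.007,"dy":-0.100,"dz":0.012,"rx":0,"ry":0,"rz":0,"claw":1},
3 {"dx":0.007,"dy":-0.100,"dz":0.012,"rx":0,"ry":0,"rz":0,"claw":1},
4 {"dx":0.007,"dy":-0.100,"dz":0.012,"rx":0,"ry":0,"rz":0,"claw":1},
5 {"dx":0.038,"dy":-0.005,"dz":0.065,"rx":0,"ry":0,"rz":0,"claw":1},
6 {"dx":0.038,"dy":-0.005,"dz":0.065,"rx":0,"ry":0,"rz":0,"claw":1},
--insert
0 {"dx":0.025,"dy":0.007,"dz":0.042,"rx":0,"ry":0,"rz":0,"claw":1},
1 {"dx":0.025,"dy":0.007,"dz":0.042,"rx":0,"ry":0,"rz":0,"claw":1},
2 {"dx":0.025,"dy":0.007,"dz":0.042,"rx":0,"ry":0,"rz":0,"claw":1},
3 {"dx":0.025,"dy":0.007,"dz":0.042,"rx":0,"ry":0,"rz":0,"claw":1},
--sweep
0 {"dx":0.000,"dy":0.000,"dz":0.000,"rx":0,"ry":0,"rz":0,"claw":1},
1 {"dx":-0.006,"dy":0.054,"dz":-0.010,"rx":0,"ry":0,"rz":0,"claw":1},
2 {"dx":-0.009,"dy":0.052,"dz":-0.016,"rx":0,"ry":0,"rz":0,"claw":1},
3 {"dx":-0.013,"dy":0.049,"dz":-0.022,"rx":0,"ry":0,"rz":0,"claw":1},
4 {"dx":-0.016,"dy":0.045,"dz":-0.028,"rx":0,"
[... 246 characters left out ...]
26,"dy":0.022,"dz":-0.044,"rx":0,"ry":0,"rz":0,"claw":1},
9 {"dx":-0.027,"dy":0.015,"dz":-0.046,"rx":0,"ry":0,"rz":0,"claw":1}
10 {"dx":-0.028,"dy":0.008,"dz":-0.048,"rx":0,"ry":0,"rz":0,"claw":1},
11 {"dx":-0.028,"dy":0.000,"dz":-0.048,"rx":0,"ry":0,"rz":0,"claw":1},
12 {"dx":-0.028,"dy":-0.007,"dz":-0.048,"rx":0,"ry":0,"rz":0,"claw":1},
13 {"dx":-0.027,"dy":-0.014,"dz":-0.046,"rx":0,"ry":0,"rz":0,"claw":1},
14 {"dx":-0.026,"dy":-0.022,"dz":-0.044,"rx":0,"ry":0,"rz":0,"claw":1},
15 {"dx":-0.024,"dy":-0.028,"dz":-0.041,"rx":0,"ry":0,"rz":0,"claw":1},
16 {"dx":-0.022,"dy":-0.034,"dz":-0.038,"rx":0,"ry":0,"rz":0,"claw":1},
17 {"dx":-0.019,"dy":-0.040,"dz":-0.033,"rx":0,"ry":0,"rz":0,"claw":1},
```

Emit:
step_arm([
  {"dx": -0.037, "dy": -0.033, "dz": -0.064, "rx": 0, "ry": 0, "rz": 0, "claw": 1},
  {"dx": -0.037, "dy": -0.033, "dz": -0.064, "rx": 0, "ry": 0, "rz": 0, "claw": 1},
  {"dx": 0.007, "dy": -0.1, "dz": 0.012, "rx": 0, "ry": 0, "rz": 0, "claw": 1},
  {"dx": 0.007, "dy": -0.1, "dz": 0.012, "rx": 0, "ry": 0, "rz": 0, "claw": 1},
  {"dx": 0.007, "dy": -0.1, "dz": 0.012, "rx": 0, "ry": 0, "rz": 0, "claw": 1},
  {"dx": -0.026, "dy": 0, "dz": 0.015, "rx": 0, "ry": 0, "rz": 0, "claw": 1},
  {"dx": 0.038, "dy": -0.005, "dz": 0.065, "rx": 0, "ry": 0, "rz": 0, "claw": 1},
  {"dx": 0.038, "dy": -0.005, "dz": 0.065, "rx": 0, "ry": 0, "rz": 0, "claw": 1},
])

```text
time_s: 11.15
ee_pos: [0.4315, -0.1568, 0.1223]
eef_rot: [3.141, -1.045, 2.998]
force: [1.0, -0.3, -0.2]
grip_width: 0.0135
grip_force: 60.0
```

Emit:
step_arm([
  {"dx": 0.025, "dy": 0.007, "dz": 0.042, "rx": 0, "ry": 0, "rz": 0, "claw": 1},
  {"dx": 0.025, "dy": 0.007, "dz": 0.042, "rx": 0, "ry": 0, "rz": 0, "claw": 1},
  {"dx": 0.025, "dy": 0.007, "dz": 0.042, "rx": 0, "ry": 0, "rz": 0, "claw": 1},
  {"dx": 0.025, "dy": 0.007, "dz": 0.042, "rx": 0, "ry": 0, "rz": 0, "claw": 1},
  {"dx": 0, "dy": 0, "dz": 0, "rx": 0, "ry": 0, "rz": 0, "claw": 1},
])

```text
time_s: 11.65
ee_pos: [0.4128, -0.1512, 0.1229]
eef_rot: [3.141, -1.045, 2.998]
force: [0.1, -0.1, -0.5]
grip_width: 0.0138
grip_force: 60.0
```

```bash
python3 -c "
from h import *
topview('v2')"
```

```text
ball uv [-40.6   6.3] z 0.0216 F [ 0.1 -0.1 -0.5]
```

View pics/v2.png

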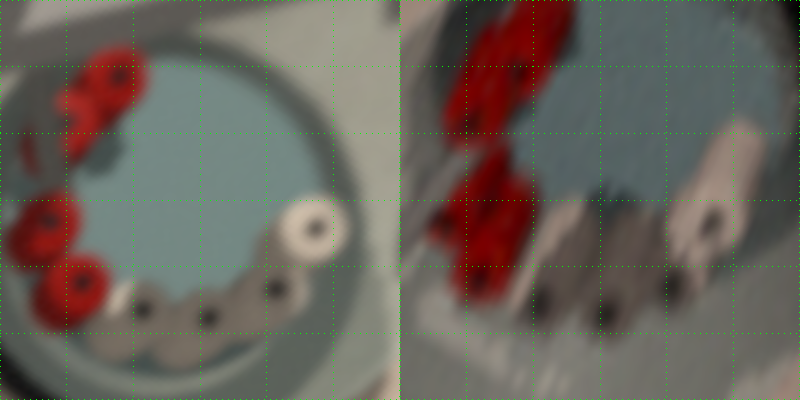

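The rod now stands between the two upper reds (120,75), (85,115) and the two lower ones (50,220), (82,283). Next I sweep the upper pair round.

Emit:
step_arm([
  {"dx": -0.006, "dy": 0.054, "dz": -0.01, "rx": 0, "ry": 0, "rz": 0, "claw": 1},
  {"dx": -0.009, "dy": 0.052, "dz": -0.016, "rx": 0, "ry": 0, "rz": 0, "claw": 1},
  {"dx": -0.013, "dy": 0.049, "dz": -0.022, "rx": 0, "ry": 0, "rz": 0, "claw": 1},
  {"dx": -0.016, "dy": 0.045, "dz": -0.028, "rx": 0, "ry": 0, "rz": 0, "claw": 1},
  {"dx": -0.019, "dy": 0.041, "dz": -0.033, "rx": 0, "ry": 0, "rz": 0, "claw": 1},
  {"dx": -0.022, "dy": 0.035, "dz": -0.037, "rx": 0, "ry": 0, "rz": 0, "claw": 1},
  {"dx": -0.024, "dy": 0.029, "dz": -0.041, "rx": 0, "ry": 0, "rz": 0, "claw": 1},
  {"dx": -0.026, "dy": 0.022, "dz": -0.044, "rx": 0, "ry": 0, "rz": 0, "claw": 1},
  {"dx": -0.027, "dy": 0.015, "dz": -0.046, "rx": 0, "ry": 0, "rz": 0, "claw": 1},
])

```text
time_s: 12.65
ee_pos: [0.4503, -0.1222, 0.1226]
eef_rot: [3.141, -1.045, 2.997]
force: [-0.2, -0.5, -0.7]
grip_width: 0.0134
grip_force: 60.0
```

Emit:
step_arm([
  {"dx": -0.028, "dy": 0.008, "dz": -0.048, "rx": 0, "ry": 0, "rz": 0, "claw": 1},
  {"dx": -0.028, "dy": 0, "dz": -0.048, "rx": 0, "ry": 0, "rz": 0, "claw": 1},
  {"dx": -0.028, "dy": -0.007, "dz": -0.048, "rx": 0, "ry": 0, "rz": 0, "claw": 1},
  {"dx": -0.027, "dy": -0.014, "dz": -0.046, "rx": 0, "ry": 0, "rz": 0, "claw": 1},
  {"dx": -0.026, "dy": -0.022, "dz": -0.044, "rx": 0, "ry": 0, "rz": 0, "claw": 1},
  {"dx": -0.024, "dy": -0.028, "dz": -0.041, "rx": 0, "ry": 0, "rz": 0, "claw": 1},
  {"dx": -0.022, "dy": -0.034, "dz": -0.038, "rx": 0, "ry": 0, "rz": 0, "claw": 1},
  {"dx": -0.019, "dy": -0.04, "dz": -0.033, "rx": 0, "ry": 0, "rz": 0, "claw": 1},
])

```text
time_s: 13.45
ee_pos: [0.4878, -0.1419, 0.1225]
eef_rot: [3.141, -1.045, 2.997]
force: [-1.1, 0.9, -0.1]
grip_width: 0.0132
grip_force: 60.0
```

```bash
python3 -c "
from h import *
topview('v3')"
```

```text
ball uv [32.3 26.3] z 0.0212 F [-1.1  0.9 -0.1]
```

View pics/v3.png

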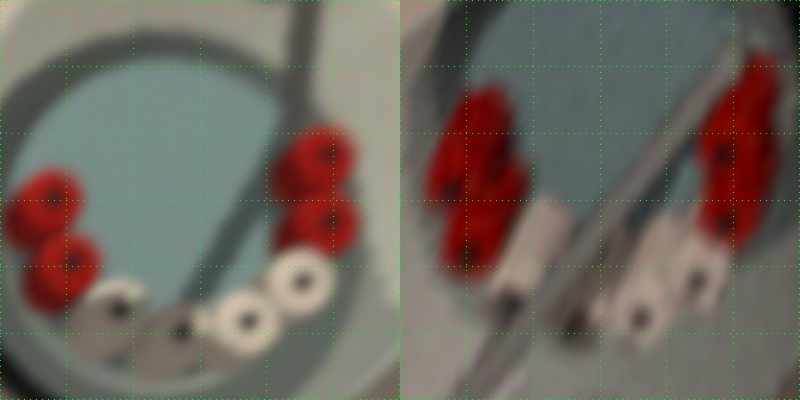

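The two reds (328,153), (330,220) now touch the white row (302,282)–(120,308), which touches the other two reds. The last white may have moved only about 9 mm, so I push the whole row about 13 mm further and back off.

Emit:
step_arm([
  {"dx": -0.008, "dy": -0.029, "dz": -0.014, "rx": 0, "ry": 0, "rz": 0, "claw": 1},
  {"dx": -0.008, "dy": -0.029, "dz": -0.014, "rx": 0, "ry": 0, "rz": 0, "claw": 1},
  {"dx": -0.007, "dy": -0.029, "dz": -0.012, "rx": 0, "ry": 0, "rz": 0, "claw": 1},
  {"dx": -0.007, "dy": -0.029, "dz": -0.012, "rx": 0, "ry": 0, "rz": 0, "claw": 1},
  {"dx": 0, "dy": 0, "dz": 0, "rx": 0, "ry": 0, "rz": 0, "claw": 1},
  {"dx": 0.01, "dy": 0.03, "dz": 0.017, "rx": 0, "ry": 0, "rz": 0, "claw": 1},
  {"dx": 0.02, "dy": 0.07, "dz": 0.035, "rx": 0, "ry": 0, "rz": 0, "claw": 1},
  {"dx": 0.05, "dy": 0.05, "dz": 0.086, "rx": 0, "ry": 0, "rz": 0, "claw": 1},
  {"dx": 0, "dy": 0, "dz": 0, "rx": 0, "ry": 0, "rz": 0, "claw": 1},
])

```text
time_s: 14.45
ee_pos: [0.4776, -0.1357, 0.1228]
eef_rot: [3.141, -1.045, 2.998]
force: [-0.4, 0.5, -0.8]
grip_width: 0.0135
grip_force: 60.0
```

```bash
python3 -c "
from h import *
topview('v4')"
```

```text
ball uv [21.3 31. ] z 0.0214 F [-0.4  0.5 -0.8]
```

View pics/v4.png

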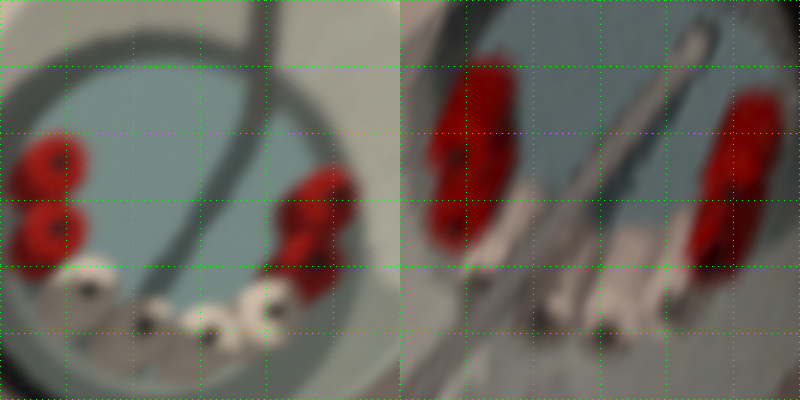

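Holes now at reds (335,195), (318,260), (60,229), (60,162) and whites (275,310), (210,336), (145,323), (88,289). The row is touching; every two-step distance is ≤ 39.4 mm and every bead has moved 20 mm or more. Lifting out and going back to the stand.

Emit:
step_arm([
  {"dx": 0.1, "dy": 0, "dz": -0.058, "rx": 0, "ry": 0, "rz": 0, "claw": 1},
  {"dx": 0.24, "dy": 0, "dz": -0.139, "rx": 0, "ry": 0, "rz": 0, "claw": 1},
  {"dx": 0.35, "dy": 0, "dz": -0.203, "rx": 0, "ry": 0, "rz": 0, "claw": 1},
  {"dx": 0.35, "dy": 0, "dz": -0.203, "rx": 0, "ry": 0, "rz": 0, "claw": 1},
  {"dx": 0, "dy": 0, "dz": 0, "rx": 0, "ry": -0.09, "rz": 0, "claw": 1},
  {"dx": 0, "dy": 0, "dz": 0, "rx": 0, "ry": -0.095, "rz": 0, "claw": 1},
  {"dx": 0, "dy": 0, "dz": 0, "rx": 0, "ry": -0.095, "rz": 0, "claw": 1},
  {"dx": 0, "dy": 0, "dz": 0, "rx": 0, "ry": -0.095, "rz": 0, "claw": 1},
  {"dx": 0, "dy": 0, "dz": 0, "rx": 0, "ry": -0.095, "rz": 0, "claw": 1},
  {"dx": 0, "dy": 0, "dz": 0, "rx": 0, "ry": -0.095, "rz": 0, "claw": 1},
])

```text
time_s: 15.55
ee_pos: [0.4785, -0.137, 0.2444]
eef_rot: [-3.141, -0.149, 2.997]
force: [1.2, -0.2, -0.4]
grip_width: 0.0138
grip_force: 60.0
```

Emit:
step_arm([
  {"dx": 0, "dy": 0, "dz": 0, "rx": 0, "ry": -0.095, "rz": 0, "claw": 1},
  {"dx": 0, "dy": 0, "dz": 0, "rx": 0, "ry": 0, "rz": 0, "claw": 1},
])

```text
time_s: 15.75
ee_pos: [0.477, -0.1367, 0.2447]
eef_rot: [-3.141, -0.002, 2.997]
force: [-0.6, -0.2, -0.4]
grip_width: 0.0137
grip_force: 60.0
```

Run:
```python
from h import *
o,R,b=tool();print(o["ee_pos"].round(4),o["eef_rot"].round(4))
d=np.array([.538,.149,.2])-o["ee_pos"];print("tool shift to above stand",(R.T@d).round(4))
for n in("side","scene"):
    p=viewer.camera(n);X=cloud(p);m=handle(p)&(X[...,2]>.1);P=X[m]-o["ee_pos"]
    if len(P)<30: print(n,len(P));continue
    a=P@A_ if 0 else P[:,:2]@A
    k=np.polyfit(a,P[:,2],1);print(n,len(P),"u range",a.min(),a.max(),"slope",k[0],"ctr",P.mean(0).round(4))
```

```text
[ 0.477  -0.1367  0.2447] [-3.1409e+00 -1.8000e-03  2.9966e+00]
tool shift to above stand [-0.0192  0.2916  0.0444]
side 499 u range -0.2667390772964543 0.028389050258310587 slope -0.45015551278413923 ctr [-0.04    0.0016  0.0085]
scene 176 u range -0.06851054948218593 0.40949750019619924 slope 0.6737408051001899 ctr [-0.0226  0.0195  0.007 ]
```

Emit:
step_arm([
  {"dx": -0.0275, "dy": 0.4165, "dz": 0, "rx": 0, "ry": 0, "rz": 0, "claw": 1},
  {"dx": -0.0275, "dy": 0.4165, "dz": 0, "rx": 0, "ry": 0, "rz": 0, "claw": 1},
  {"dx": -0.0275, "dy": 0.4165, "dz": 0, "rx": 0, "ry": 0, "rz": 0, "claw": 1},
  {"dx": -0.0275, "dy": 0.4165, "dz": 0, "rx": 0, "ry": 0, "rz": 0, "claw": 1},
  {"dx": -0.0275, "dy": 0.4165, "dz": 0, "rx": 0, "ry": 0, "rz": 0, "claw": 1},
  {"dx": -0.0275, "dy": 0.4165, "dz": 0, "rx": 0, "ry": 0, "rz": 0, "claw": 1},
  {"dx": -0.0275, "dy": 0.4165, "dz": 0, "rx": 0, "ry": 0, "rz": 0, "claw": 1},
  {"dx": 0, "dy": 0, "dz": 0.4, "rx": 0, "ry": 0, "rz": 0, "claw": 1},
  {"dx": 0, "dy": 0, "dz": 0.4, "rx": 0, "ry": 0, "rz": 0, "claw": 1},
  {"dx": 0, "dy": 0, "dz": 0, "rx": 0, "ry": 0, "rz": 0, "claw": 1},
])

```text
time_s: 16.85
ee_pos: [0.5367, 0.149, 0.1574]
eef_rot: [-3.137, -0.019, 2.998]
force: [0.2, 0.4, -0.2]
grip_width: 0.0134
grip_force: 60.0
```

Run:
```python
from h import *
o,R,b=tool();print(o["ee_pos"].round(4),o["eef_rot"].round(4));ims=[]
for n in("side","scene"):
    p=viewer.camera(n);X=cloud(p);P=X-o["ee_pos"];m=handle(p)&(np.abs(P[...,2])<.04)&(np.abs(P[...,1])<.04)&(np.abs(P[...,0])<.1)
    P=P[m];a=P[:,:2]@A;c=P[:,:2]@V
    k=np.polyfit(a,P[:,2],1);print(n,len(P),"u",a.min().round(4),a.max().round(4),"slope",k.round(4),"lat",np.polyfit(a,c,1).round(4))
    q=p["R"]@o["ee_pos"]+p["t"];u,v=int(p["fx"]*q[0]/q[2]+p["cx"]),int(p["fy"]*q[1]/q[2]+p["cy"])
    ims.append(cv2.resize(p["img"][max(v-60,0):v+60,u-80:u+80][:120],(400,300)))
cv2.imwrite("pics/s1.png",np.hstack(ims)[:,:,::-1])
```

```text
[0.5367 0.149  0.1574] [-3.137  -0.0189  2.9979]
side 171 u -0.0684 0.0249 slope [-0.0225  0.0064] lat [-0.0063 -0.005 ]
scene 252 u -0.067 0.031 slope [-0.016   0.0077] lat [0.0053 0.0053]
```

View pics/s1.png

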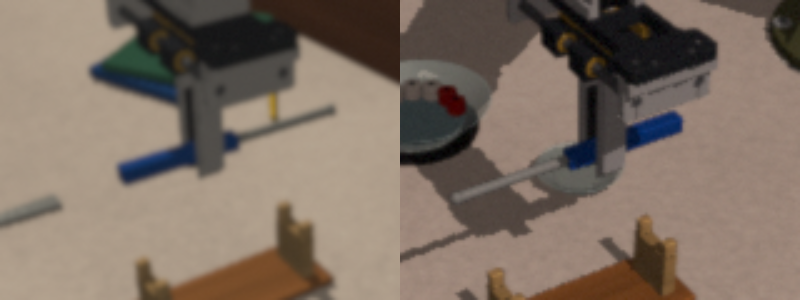

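The rod is level in the grip above the forks, with the handle front 28 mm ahead of the TCP as at the pick. Lowering.

Emit:
step_arm([
  {"dx": 0, "dy": 0, "dz": 0.3, "rx": 0, "ry": 0, "rz": 0, "claw": 1},
  {"dx": 0, "dy": 0, "dz": 0.3, "rx": 0, "ry": 0, "rz": 0, "claw": 1},
  {"dx": 0, "dy": 0, "dz": 0.1, "rx": 0, "ry": 0, "rz": 0, "claw": 1},
  {"dx": 0, "dy": 0, "dz": 0, "rx": 0, "ry": 0, "rz": 0, "claw": 1},
  {"dx": 0, "dy": 0, "dz": 0, "rx": 0, "ry": 0, "rz": 0, "claw": 1},
])

```text
time_s: 17.45
ee_pos: [0.5391, 0.1493, 0.0947]
eef_rot: [3.141, -0.006, 2.997]
force: [-0.3, -0.5, -0.5]
grip_width: 0.0137
grip_force: 60.0
```

Emit:
step_arm([
  {"dx": 0, "dy": 0, "dz": 0.15, "rx": 0, "ry": 0, "rz": 0, "claw": 1},
  {"dx": 0, "dy": 0, "dz": 0.15, "rx": 0, "ry": 0, "rz": 0, "claw": 1},
  {"dx": 0, "dy": 0, "dz": 0.05, "rx": 0, "ry": 0, "rz": 0, "claw": 1},
  {"dx": 0, "dy": 0, "dz": 0.02, "rx": 0, "ry": 0, "rz": 0, "claw": 1},
  {"dx": 0, "dy": 0, "dz": 0.02, "rx": 0, "ry": 0, "rz": 0, "claw": 1},
  {"dx": 0, "dy": 0, "dz": 0, "rx": 0, "ry": 0, "rz": 0, "claw": 1},
])

```text
time_s: 18.05
ee_pos: [0.5379, 0.1492, 0.054]
eef_rot: [3.141, -0.007, 2.997]
force: [0.3, -0.4, -0.4]
grip_width: 0.0136
grip_force: 60.0
```

Emit:
step_arm([
  {"dx": 0, "dy": 0, "dz": 0, "rx": 0, "ry": 0, "rz": 0, "claw": 0.83},
  {"dx": 0, "dy": 0, "dz": 0, "rx": 0, "ry": 0, "rz": 0, "claw": 0.8},
  {"dx": 0, "dy": 0, "dz": 0, "rx": 0, "ry": 0, "rz": 0, "claw": 0.5},
  {"dx": 0, "dy": 0, "dz": 0, "rx": 0, "ry": 0, "rz": 0, "claw": 0.5},
  {"dx": 0, "dy": 0, "dz": 0, "rx": 0, "ry": 0, "rz": 0, "claw": 0.5},
  {"dx": 0, "dy": 0, "dz": 0, "rx": 0, "ry": 0, "rz": 0, "claw": 0.5},
  {"dx": 0, "dy": 0, "dz": 0, "rx": 0, "ry": 0, "rz": 0, "claw": 0.5},
])

```text
time_s: 18.75
ee_pos: [0.5377, 0.1492, 0.0536]
eef_rot: [-3.142, -0.008, 2.997]
force: [0.4, 0.3, 1.5]
grip_width: 0.047
grip_force: 0.0
```

Emit:
step_arm([
  {"dx": 0, "dy": 0, "dz": -0.2, "rx": 0, "ry": 0, "rz": 0, "claw": 0.5},
  {"dx": 0, "dy": 0, "dz": -0.4, "rx": 0, "ry": 0, "rz": 0, "claw": 0.5},
  {"dx": 0, "dy": 0, "dz": -0.4, "rx": 0, "ry": 0, "rz": 0, "claw": 0.5},
  {"dx": 0, "dy": 0, "dz": -0.4, "rx": 0, "ry": 0, "rz": 0, "claw": 0.5},
  {"dx": 0, "dy": 0, "dz": 0, "rx": 0, "ry": 0, "rz": 0, "claw": 0.5},
  {"dx": 0, "dy": 0, "dz": 0, "rx": 0, "ry": 0, "rz": 0, "claw": 0.5},
])

```text
time_s: 19.35
ee_pos: [0.5388, 0.149, 0.1938]
eef_rot: [3.141, -0.007, 2.997]
force: [-0.6, -0.2, 0.3]
grip_width: 0.0472
grip_force: 0.0
```

```bash
python3 - <<'E'
from h import *
o,R,b=tool();print(o["ee_pos"].round(4),o["grip_width"]);ims=[]
for n in("side","scene"):
    p=viewer.camera(n);X=cloud(p);m=handle(p)&(np.abs(X[...,1]-.15)<.05)&(np.abs(X[...,0]-.52)<.08)&(X[...,2]>.057)
    P=X[m];c=P.mean(0);k=np.polyfit(P[:,0],P[:,1],1);k2=np.polyfit(P[:,0],P[:,2],1)
    print(n,c.round(4),"yaw",np.degrees(k[0]).round(2),"slope",k2[0].round(3),"x",P[:,0].min().round(4),P[:,0].max().round(4),"z95",np.percentile(P[:,2],95).round(4))
E
python3 -c "
from h import *
topview('v5')
v=cv2.imread('pics/v5.png')[:,:400];p=viewer.camera('side');s=cv2.resize(p['img'][150:250,240:340][:,:,::-1],(400,400))
cv2.imwrite('pics/fin.png',np.hstack([v,s]))"
```

```text
[0.5388 0.149  0.1938] 0.047212647006346496
side [0.5157 0.1487 0.0611] yaw -8.73 slope -0.005 x 0.4695 0.5629 z95 0.0631
scene [0.5201 0.1554 0.0604] yaw -8.43 slope -0.003 x 0.471 0.5683 z95 0.0625
ball uv [ 97.7 321.3] z 0.1925 F [-0.2 -0.5 -0.2]
```

View pics/fin.png

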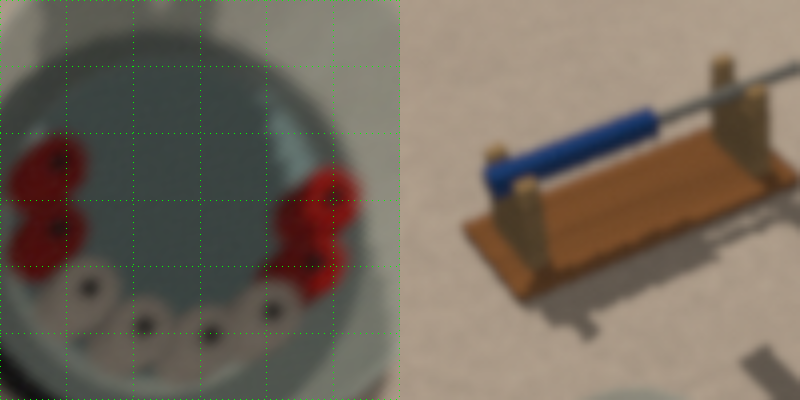

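The rod lies level in both forks, as at the start. The beads rest unchanged in a touching row RRWWWWRR, with two-step distances near 39 mm. Handing in.

```bash
python3 -c "
from station import hand_in
print(hand_in())"
```

```text
the job is handed in; nothing more can be done
None
```

I handed in the finished job at about 19 s of the 72 s; no verdict came back. The beads are mixed, with every bead about 39 mm or less from one of the other colour (limit 42 mm) and at least 20 mm from its start, and the rod lies level in both forks, released.

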